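# Press a stuck lens cell out of an eyepiece barrel with an ejector rod

### The job

A lens cell is stuck in the eyepiece barrel that stands in the press-out stand. Take the slender ejector rod with the square handle from the rack, feel it into the bore from above and push the cell down, gently, so as not to bruise barrel or glass, until it drops into the tray beneath; then draw the rod out and put it back in its place in the rack, upright and resting on its handle. Leave everything else where it is.

Things in the scene. Friction and masses are not known exactly. Their poses are not given: they have to be found in the camera images.
- stand: Fixed press-out stand: dark steel base 120 x 130 x 8 mm, two aluminium columns 104 mm apart along its y, bridge plate 66 mm in x, 126 mm in y, top 72 mm above the bench. In its bridge stands a fixed, grey, round eyepiece barrel, 40 mm across, from 45 to 95 mm above the bench, open below. Origin: centre of the underside of the base; z up.
- tray (a point): Centre of the rubber floor of the shallow black catch tray, part of the stand, under the barrel: 70 x 72 mm inside, floor 14 mm and rim 20 mm above the bench.
- nest (a point): Centre of the stand, level with the barrel's flat top face (95 mm above the bench). The barrel is upright but NOT centred: its bore axis lies 4 to 6 mm off this point, in any direction, so find it by feel or sight. The bore is sharp-edged, 14 mm in diameter for its upper 27 mm, then 26 mm wide down to the open lower end, 50 mm below the top.
- cell_mark (a point): A point off the centre of the stuck lens cell, on no known side, half-way up it. The cell: brass disc with glass, 24 mm across, 14 mm high, 40 g, held by three spring leaves in the wide lower part of the bore, its top 29 to 34 mm below the barrel's top. It resists with 9 to 17 N and falls free when its top nears the barrel's lower end, 45 to 50 mm below the top. Flat in the tray, its top is 28 mm up.
- rod_grip (a point): Centre of the ejector rod's square wooden handle (24 x 24 mm, 45 mm high, faces along the rod's x and y), 94.5 mm above its foot. 0.11 kg. It hangs upright in the rack. The round steel shaft is 12 mm thick, 72 mm long, its foot tapered over the last 3 mm to a flat 9.4 mm across. The other rod in the rack has a round handle and is too thick for the bore.
- rod_foot (a point): Centre of the flat lower end of the ejector rod, 94.5 mm below rod_grip along the rod.
- rod: The ejector rod as a whole; origin at the centre of its foot, z along it towards the handle. Where contact is likely, lower it slowly (some 10 to 15 mm/s): faster knocks on the barrel soon pass the 35 N that it stands; the glass cell stands 30 N.
- rack: Fixed plywood rack 70 x 150 x 82 mm, top plate 10 mm thick with its upper face 82 mm above the bench and two holes 21 mm in diameter, 35 mm either side of the middle along rack y. The rods hang in them by their handles, feet 10 mm above the bench; which rod is in which hole varies. Origin: centre of its underside, z up.
- drift: Bystander: stout steel drift in the rack's other hole, shaft 18 mm, round wooden handle 31 mm across, 40 mm high. Origin at its foot.
- spool: Bystander: solder spool standing between stand and rack, 40 mm across, 42 mm high. Origin at its underside.
- tin: Bystander: flat flux tin, 60 mm across, 24 mm high. Origin at its underside.
- driver: Bystander: screwdriver, 170 mm, lying. Origin mid-way on the underside.
- phone: Bystander: phone 75 x 155 x 9 mm, lying. Origin at its underside.
- spray: Bystander: spray can, 60 mm across, 190 mm high. Origin at its underside.
Mind the look-alikes: they are no part of the job. Leave any pink look-alike of the stand alone. What is shaped like the rod but blue or green is not meant.

How it is judged:
On the way, in this order (a step that is already met when the one before it is completed fails the run):
1. the rod's foot bears on the cell while the cell is still in the barrel (contact force between rod and cell above 2 N and z of cell_mark in the frame of stand above 0.045 m), for 0.1 s.
2. the cell has dropped into the tray while the rod's foot is deep in the barrel (z of cell_mark in the frame of stand below 0.036 m and x of cell_mark in the frame of stand between -0.04 and 0.04 m and y of cell_mark in the frame of stand between -0.04 and 0.04 m and z of rod_foot in the frame of stand below 0.075 m and horizontal distance between rod_foot and nest below 0.012 m), for 0.1 s.
At the end, for the whole second after the job is handed in: The cell lies at rest in the stand's tray (its mark within 40 mm of the stand's middle in x and y and less than 36 mm above the bench); the ejector rod hangs at rest in the rack (foot 4 to 16 mm above the bench, within 12 mm of the row of holes, tilted less than 0.1 rad) (z of cell_mark in the frame of stand below 0.036 m and x of cell_mark in the frame of stand between -0.04 and 0.04 m and y of cell_mark in the frame of stand between -0.04 and 0.04 m and z of rod_foot in the frame of rack between 0.004 and 0.016 m and x of rod_foot in the frame of rack between -0.012 and 0.012 m and angle between rod_grip's own z axis and vertical below 0.1 rad and linear speed of each of cell, rod below 0.02 m/s); the robot touches nothing.
It fails at once if the rod is pressed on the barrel or the stand with more than 35 N (contact force between rod and barrel above 35 N or contact force between rod and stand above 35 N).
It fails at once if the rod presses on the cell with more than 30 N (contact force between rod and cell above 30 N).
It fails at once if a bystander is shifted by more than 20 mm (distance of any of drift, spool, tin, driver, phone, spray from where it was at the start of the episode above 0.02 m).
It also fails if it takes over 72 s, if anything falls off the work surface, if the arm or the gripper's body presses on something with over 40 N, if the wrist force passes 120 N, or if a joint passes its speed limit or range.

### The arm

A 6-joint arm with a two-finger parallel gripper is mounted at the origin on the work surface. World frame = base frame: x ahead of the robot, y to its left, z up, the work surface at z = 0. Lengths are in m, angles in rad, forces in N, time in s.
With the tool pointing down it reaches from about 0.35 to 0.975 m from the base axis. Payload 4.9 kg.
Tool frame: the origin (TCP) lies on the mounting face of the last link; the fingertips stand 173 mm ahead of it and the grasp point (between the pads) lies ctrl.pinch_z ahead of it (ctrl.pinch_z is the distance from the TCP to the grasp point, in m); z points along the fingers, y is the line along which they close (so a half turn about z gives the same grasp; the last joint's range is limited). The gripper opens to 85 mm and grips with 20 to 120 N. Pads are 22 mm wide; open, the fingers measure 114 mm over their backs; the gripper's body (76 mm by 85 mm) begins 54 mm behind the grasp point. The pads swing forward as they close: fully open they stand 13 mm farther back than shut.
Start: joints at [-1.429, 0.053, 1.613, -0, 1.476, -0.119], TCP at [0.161, -0.604, 0.405] pointing down, gripper open.
Joint ranges: [-3.01, 3.01], [-1.01, 2.22], [0.06, 2.58], [-1.02, 4.17], [0.09, 2.62], [-3.14, 3.14]. Speed limits (rad/s): [2.57, 2.57, 3.14, 3.14, 3.14, 3.14].

### API

Orientations are given as a rotation vector (axis times angle).
In Python, from station import telemetry, eyes, ctrl gives the robot as it stands.
- The arm moves only by the tool apply_moves, never from a script. Its argument "plan" is a list of rows, each a list of 5 numbers: the finger opening in m, from 0 to 0.0854, then the shift along the tool's x, y, z in m, then the turn about the tool's z in rad. In form: [[jaw, x, y, z, roll], ...]. A call has 1 to 12 rows; each row is the pose to reach, as a shift and turn from the pose commanded when the call began, along the tool's axes at that moment; what a row does not reach only later rows make up. A row lasts 1/12 s, in which the tool goes at most 41.7 mm and 7.16 degrees, less where a joint would pass 70% of its speed; a pose out of reach is approached as far as the arm can. A call with a gripper value outside its range is refused whole. The fingers move at their own pace and stop on an object; "newtons" is the grip in N (left out, the last holds). Time passes only in rows, so rows that repeat a pose let the fingers close. It gives the time, the measured TCP pose, the force, the opening and the grip force at its end, in the units of the state.
- telemetry.get_obs(): the state, without advancing time (a new reading comes with each control period).
- eyes.get_image(name): name is "side" or "top"; returns a dict with "img" (384x512x3 uint8, blue, green, red), "range_z" (384x512 float32, m along the optical axis (not along the pixel's ray), 0 where there is no reading), "K" (3x3 intrinsics, pixels), "pose" (4x4, takes a point from camera to world coordinates). Camera axes: x right, y down, z forward; pixel columns grow to the right and rows downward; lengths in m; the calibration is good to about 2 mm. A picture is of the moment at which its call begins.
- ctrl.finish_job(): hands the job in; it is judged then, once.
Trained networks look in a picture, given as the dict that the camera call returned (one of the last four; its "shot" number tells which), for a name from the list of things; names that differ only in an ending like _2 or _b are one class to them, and where a whole thing is asked for, a point or a joint stands for the part that bears it (a point fixed in the world has none). Each returns a list of dicts, best first, with "confidence" (0 to 1); they miss things now and then, are a little off and sometimes report something else, mostly with a low value. They report only what shows in the picture. A call takes as long as a camera call. They do not tell look-alikes from the thing itself.
- eyes.search_frame(thing, picture): "box" ([left, top, right, bottom] in pixels, round what is visible of it).
- eyes.outline_of(thing, picture): "region" (384x512 bool, what is visible of it) and "box" ([left, top, right, bottom] in pixels, round what is visible of it).
- eyes.tip_of(thing, picture): "point" ([column, row] in pixels: a listed point, or the origin of a listed thing).
The state is a dict: "t": time; "q": joint angles; "dq": joint speeds; "effort": joint torques, N m; "tool_pos": TCP position; "tool_rot": TCP orientation; "contact_force": force on the tool from outside, world axes, zero at the start; "wrist_torque": the same for the moment, N m; "opening": finger opening in m; "grip_force": force on a finger pad.
Only numpy, scipy, OpenCV 4.12 (cv2) and the standard library are available. Lean on these libraries where they do the work, as an engineer would, in place of code of your own. Each camera call takes 0.05 s, during which the arm holds its last target. There are 200 camera calls.

## Working session

There is one attempt and no reset: what is moved stays moved. The work goes in short steps, Python scripts to look and compute and a tool call to move; the robot and the scene stay as the last step left them, time stands still between calls to the robot, and variables do not carry over. Pictures are saved under pics/ and viewed, at most 10 in all, crops included, and the job is handed in when it is done.

Besides the shell and the picture viewer there is one more tool, called after "Call:" as name([rows], argument=value, ...), one row to a line, values as JSON. apply_moves: Moves the arm, as the interface text tells. Its arguments: {"type":"object","properties":{"plan":{"type":"array","items":{"type":"array","items":{"type":"number"}}},"newtons":{"type":"number"}},"required":["plan"]}

```bash
mkdir -p pics; ls; cat > h.py <<'E'
import numpy as np, cv2
from station import telemetry, eyes, ctrl
def pt(p,u,v,z=None):
    K,T=p["K"],p["pose"]; r=np.array([(u-K[0,2])/K[0,0],(v-K[1,2])/K[1,1],1.])
    d=T[:3,:3]@r
    if z is None: s=p["range_z"][int(round(v)),int(round(u))]
    else: s=(z-T[2,3])/d[2]
    return T[:3,3]+s*d
def cloud(p):
    K,T=p["K"],p["pose"]; v,u=np.mgrid[:384,:512]; s=p["range_z"]
    c=np.stack([(u-K[0,2])/K[0,0]*s,(v-K[1,2])/K[1,1]*s,s],-1)
    w=c@T[:3,:3].T+T[:3,3]; w[s==0]=np.nan; return w
E
python3 - <<'E'
from h import *
np.set_printoptions(precision=4,suppress=True)
P={n:eyes.get_image(n) for n in("top","side")}
cv2.imwrite("pics/a.png",np.hstack([P["top"]["img"],P["side"]["img"]])[:, :] if 0 else P["top"]["img"]); cv2.imwrite("pics/b.png",P["side"]["img"])
for n in P:
  print(n,P[n]["pose"][:3,3],P[n]["pose"][:3,2])
  for t in["rod_grip","nest","rack","stand","drift","spool","spray"]:
    for d in eyes.tip_of(t,P[n])[:3]:
      u,v=d["point"]; print(t,round(d["confidence"],2),np.round([u,v]),pt(P[n],u,v))
print(ctrl.pinch_z,telemetry.get_obs())
E
```

```text
pics
top [ 0.2782 -0.0617  1.2496] [ 0.1792  0.0195 -0.9836]
rod_grip 0.71 [185. 162.] [0.5648 0.1386 0.1177]
rod_grip 0.43 [171. 193.] [0.484  0.1727 0.1229]
rod_grip 0.42 [166. 239.] [0.372  0.183  0.1199]
nest 0.82 [238. 246.] [0.3606 0.0132 0.0137]
nest 0.8 [313. 184.] [ 0.513  -0.1825  0.0704]
nest 0.62 [351. 291.] [ 0.2394 -0.2782  0.0103]
rack 0.86 [162. 202.] [0.4708 0.2031 0.079 ]
stand 0.89 [306. 191.] [ 0.4921 -0.1628  0.0753]
stand 0.8 [239. 254.] [0.339  0.0118 0.0124]
stand 0.75 [345. 288.] [ 0.247  -0.2631  0.0115]
drift 0.19 [163. 199.] [0.4696 0.1929 0.1193]
spool 0.28 [176. 199.] [0.4774 0.167  0.0796]
spray 0.77 [135. 132.] [0.6667 0.2883 0.0517]
side [0.0197 0.6289 0.7005] [ 0.4549 -0.6743 -0.5817]
rod_grip 0.75 [196. 245.] [0.4708 0.1882 0.1211]
rod_grip 0.58 [238. 273.] [0.3582 0.1948 0.1153]
nest 0.79 [279. 166.] [ 0.5413 -0.2332  0.0733]
rack 0.78 [186. 291.] [0.4788 0.2226 0.0095]
stand 0.67 [276. 199.] [ 0.4994 -0.1614  0.0161]
stand 0.62 [291. 260.] [0.3173 0.0625 0.0664]
stand 0.51 [288. 157.] [ 0.6004 -0.3835  0.0101]
drift 0.91 [172. 299.] [0.483  0.2581 0.0156]
spool 0.85 [221. 238.] [0.5203 0.0534 0.0149]
spray 0.77 [ 91. 270.] [0.66   0.3189 0.0407]
0.1547 {'t': 0.8, 'q': array([-1.429 ,  0.0527,  1.6129, -0.    ,  1.476 , -0.119 ]), 'dq': array([-0.0022,  0.0016, -0.0006,  0.0014,  0.0009,  0.0006]), 'effort': array([  0.0003, -39.363 , -37.0442,  -0.0001,   0.0001,   0.    ]), 'tool_pos': array([ 0.1611, -0.6039,  0.4047]), 'tool_rot': array([ 3.1148,  0.4085, -0.    ]), 'contact_force': array([ 0.1745,  0.0916, -0.4078]), 'wrist_torque': array([-0.0802,  0.0127, -0.0128]), 'grip_force': 0.0, 'opening': 0.08554154818896002}
```

View pics/a.png

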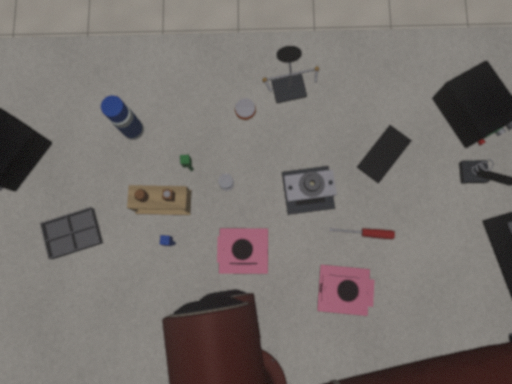

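View pics/b.png

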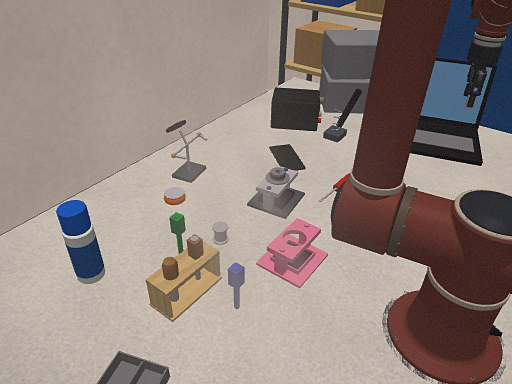

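The top view shows the rack at (158,199), with the square handle on its right at (168,195) and the round drift at (141,195). The real stand is at (310,190) with its barrel at (312,184). The pink stands and the blue and green rods are the look-alikes.

```bash
python3 - <<'E'
from h import *
np.set_printoptions(precision=4,suppress=True)
def rect(X):
    r=cv2.minAreaRect((X[:,:2]*1000).astype(np.float32)); return [np.round(a,1) for a in r]
for n in("top","side"):
  p=eyes.get_image(n); w=cloud(p)
  near=lambda x,y,r:np.hypot(w[...,0]-x,w[...,1]-y)<r
  z=w[...,2]
  for nm,m in dict(rod=near(.48,.178,.022)&(z>.117)&(z<.14),drift=near(.472,.252,.025)&(z>.112)&(z<.14),rack=near(.475,.21,.1)&(z>.076)&(z<.088),barrel=near(.513,-.182,.035)&(z>.088)&(z<.102),bridge=near(.513,-.182,.075)&(z>.066)&(z<.077),base=near(.513,-.182,.1)&(z>.005)&(z<.011)).items():
    X=w[m]
    if len(X)>4:
      v,u=np.nonzero(m); print(n,nm,len(X),"mean",X.mean(0),"pix",u.mean().round(1),v.mean().round(1),rect(X))
  if n=="top":
    c=p["img"][160:220,280:345]; d=p["img"][175:222,120:195]
    cv2.imwrite("pics/c.png",np.hstack([cv2.resize(c,(390,360),interpolation=2),cv2.resize(d,(410,360),interpolation=2)]))
    print((w[172:197:2,298:328:2,2]*1000).round())
E
```

```text
top rod 100 mean [0.4803 0.1819 0.1271] pix 166.6 194.4 [array([480.2, 182.2]), array([24.2, 23.2]), np.float64(89.2)]
top drift 101 mean [0.4818 0.2515 0.1195] pix 139.2 194.8 [array([481.8, 252.1]), array([24.8, 27.3]), np.float64(2.6)]
top rack 1093 mean [0.4808 0.2157 0.0816] pix 157.2 197.5 [array([482.3, 218.5]), array([151. ,  60.5]), np.float64(87.9)]
top barrel 180 mean [ 0.51   -0.1772  0.0946] pix 311.7 182.9 [array([ 510.2, -177. ]), array([38. , 40.5]), np.float64(89.8)]
top bridge 950 mean [ 0.507  -0.1739  0.0724] pix 309.6 185.8 [array([ 509. , -174.5]), array([ 68.3, 126.7]), np.float64(6.7)]
top base 621 mean [ 0.4962 -0.1717  0.0078] pix 306.8 194.5 [array([ 514.6, -177. ]), array([169.7, 186.7]), np.float64(37.8)]
[[ 7.  4.  9.  7.  9. 76. 75. 74. 73. 73. 69. 73. 69. 71. 74.]
 [10. 69. 70. 77. 73. 75. 79. 75. 75. 80. 77. 75. 67. 69. 71.]
 [70. 72. 76. 75. 76. 94. 95. 95. 92. 74. 76. 73. 75. 72. 70.]
 [74. 80. 81. 75. 94. 94. 92. 95. 92. 93. 90. 74. 77. 71. 75.]
 [74. 80. 74. 86. 94. 95. 98. 92. 95. 98. 98. 79. 76. 70. 71.]
 [70. 77. 80. 95. 96. 96. 62. 62. 89. 95.
[... 511 characters left out ...]
4.3 240.7 [array([481. , 182.6]), array([24.3, 23.8]), np.float64(85.6)]
side drift 149 mean [0.4804 0.255  0.1189] pix 169.0 262.9 [array([482.1, 254. ]), array([26.8, 24.1]), np.float64(40.0)]
side rack 1298 mean [0.4748 0.2283 0.082 ] pix 182.0 269.7 [array([473.3, 224.6]), array([155.2, 129.5]), np.float64(54.8)]
side barrel 124 mean [ 0.5085 -0.1743  0.094 ] pix 277.4 172.3 [array([ 510., -177.]), array([39.2, 39.4]), np.float64(53.6)]
side bridge 483 mean [ 0.5014 -0.1605  0.073 ] pix 276.3 182.1 [array([ 508.7, -175.4]), array([ 68.5, 131.1]), np.float64(6.9)]
side base 507 mean [ 0.4892 -0.1554  0.0084] pix 278.0 203.7 [array([ 510.5, -188.9]), array([120.8, 163.8]), np.float64(6.9)]
```

View pics/c.png

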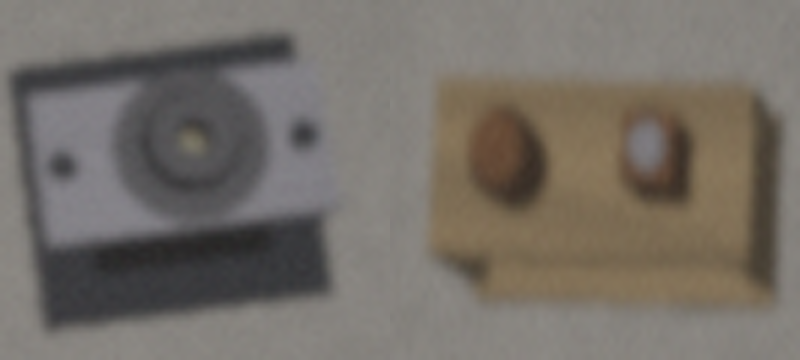

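```bash
cat >> h.py <<'E'
def rectify(p,cx,cy,z,half=.045,n=300):
    g=np.linspace(-half,half,n); X,Y=np.meshgrid(cx+g,cy+g[::-1]) # right=+x, up=+y
    w=np.stack([X,Y,np.full_like(X,z)],-1); T=np.linalg.inv(p["pose"])
    c=w@T[:3,:3].T+T[:3,3]; q=c@p["K"].T; q=q/q[...,2:]
    return cv2.remap(p["img"],q[...,0].astype(np.float32),q[...,1].astype(np.float32),cv2.INTER_CUBIC)
def shift(target,ang=None):
    """shift in tool axes from the current pose to TCP target; roll to make tool x point at ang"""
    from scipy.spatial.transform import Rotation as R
    o=telemetry.get_obs(); r=R.from_rotvec(o["tool_rot"]).as_matrix()
    s=r.T@(np.array(target)-o["tool_pos"]); a=np.arctan2(r[1,0],r[0,0])
    return s.round(4),None if ang is None else round(a-ang,4)
E
python3 - <<'E'
from h import *
a=[]
for n in("top","side"):
  p=eyes.get_image(n)
  for q in (rectify(p,.51,-.177,.095),rectify(p,.4805,.182,.127)):
    for k in range(0,301,50): q[::,min(k,299)]=q[::,min(k,299)]//2; q[min(k,299)]=q[min(k,299)]//2
    a.append(q)
cv2.imwrite("pics/d.png",np.vstack([np.hstack(a[:2]),np.hstack(a[2:])]))
print(shift((.4805,.182,.405),np.pi/2-.03))
print(shift((.4,-.2,.405),np.pi/2-.03))
E
```

```text
(array([ 5.112e-01, -6.770e-01, -3.000e-04]), np.float64(-1.28))
(array([ 3.349e-01, -3.286e-01, -3.000e-04]), np.float64(-1.28))
```

View pics/d.png

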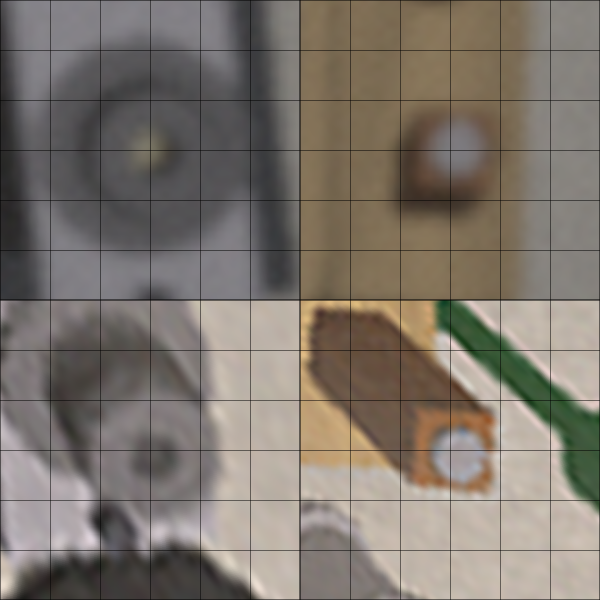

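The rectified crops put the handle top at about (0.482, 0.182) and the bore at about (0.511, -0.178). Moving over the rod now.

Call:
apply_moves([
  [0.06,0.04,-0.01,0,-0.11],
  [0.06,0.08,-0.02,0,-0.22],
  [0.06,0.12,-0.03,0,-0.33],
  [0.06,0.15,-0.055,0,-0.44],
  [0.06,0.18,-0.08,0,-0.55],
  [0.06,0.21,-0.105,0,-0.66],
  [0.06,0.23,-0.14,0,-0.77],
  [0.06,0.25,-0.175,0,-0.88],
  [0.06,0.27,-0.21,0,-0.99],
  [0.06,0.29,-0.245,0,-1.1],
  [0.06,0.31,-0.28,0,-1.2],
  [0.06,0.33,-0.315,0,-1.28],
], newtons=40)

```text
t: 2.0
tool_pos: [0.3987, -0.2125, 0.4049]
tool_rot: [2.249, 2.192, 0.0]
contact_force: [0.9, -0.4, -0.3]
opening: 0.0597
grip_force: 0.0
```

```bash
python3 - <<'E'
from h import *
print(telemetry.get_obs()["tool_pos"],shift((.4815,.182,.3),np.pi/2-.03))
E
```

```text
[ 0.39872117 -0.21253983  0.40492239] (array([0.3966, 0.0724, 0.1048]), np.float64(0.0041))
```

Call:
apply_moves([
  [0.06,0.035,0.007,0,0],
  [0.06,0.07,0.014,0,0],
  [0.06,0.11,0.021,0,0],
  [0.06,0.15,0.028,0,0],
  [0.06,0.19,0.035,0,0],
  [0.06,0.23,0.042,0,0],
  [0.06,0.27,0.05,0,0],
  [0.06,0.31,0.057,0,0],
  [0.06,0.34,0.063,0,0],
  [0.06,0.37,0.068,0,0.004],
  [0.06,0.396,0.072,0.03,0.004],
  [0.06,0.3966,0.0724,0.06,0.004],
])

```text
t: 3.0
tool_pos: [0.484, 0.1835, 0.3469]
tool_rot: [2.252, 2.187, 0.011]
contact_force: [-0.8, -0.8, -0.5]
opening: 0.06
grip_force: 0.0
```

```bash
python3 - <<'E'
from h import *
print(shift((.4815,.182,.2632),np.pi/2-.03))
for n in("top","side"):
  p=eyes.get_image(n); w=cloud(p); z=w[...,2]
  m=(np.hypot(w[...,0]-.481,w[...,1]-.182)<.02)&(z>.117)&(z<.135); print(n,m.sum(),w[m].mean(0) if m.any() else 0)
E
```

```text
(array([-0.0019, -0.003 ,  0.0837]), np.float64(0.0003))
top 31 [0.48203605 0.17323028 0.12579154]
side 147 [0.47846271 0.18466088 0.12547447]
```

Call:
apply_moves([
  [0.05,-0.002,-0.001,0.02,0],
  [0.05,-0.002,-0.001,0.045,0],
  [0.05,-0.002,-0.001,0.065,0],
  [0.05,-0.002,-0.001,0.078,0],
  [0.05,-0.002,-0.001,0.083,0],
  [0.05,-0.002,-0.001,0.083,0],
  [0.02,-0.002,-0.001,0.083,0],
  [0.02,-0.002,-0.001,0.083,0],
  [0.02,-0.002,-0.001,0.083,0],
  [0.02,-0.002,-0.001,0.083,0],
  [0.02,-0.002,-0.001,0.083,0],
  [0.02,-0.002,-0.001,0.083,0],
])

```text
t: 4.1
tool_pos: [0.4827, 0.178, 0.2637]
tool_rot: [2.257, 2.182, 0.004]
contact_force: [-0.4, -0.5, 6.1]
opening: 0.0234
grip_force: 39.8
```

```bash
python3 - <<'E'
from h import *
print(telemetry.get_obs()); print(shift((.4815,.182,.2632),np.pi/2-.03))
E
```

```text
{'t': 4.1, 'q': array([ 2.08618643e-01, -8.09110196e-02,  1.99098047e+00, -3.66333298e-04,
        1.22861168e+00,  2.42586736e-01]), 'dq': array([-0.00018296,  0.00274703,  0.00155942, -0.00067712,  0.00135206,
        0.00043145]), 'effort': array([ 3.14498367e-01, -2.71602255e+01, -3.10264421e+01,  1.75172081e-01,
       -3.70755270e-01, -6.79768156e-03]), 'tool_pos': array([0.48273184, 0.17800077, 0.26368491]), 'tool_rot': array([2.25739129, 2.18225275, 0.00358524]), 'contact_force': array([-0.43423746, -0.49149246,  6.1379586 ]), 'wrist_torque': array([-0.14126425,  0.21491422, -0.00914758]), 'grip_force': 39.774715304374695, 'opening': 0.02344065334520723}
(array([ 0.004 , -0.0014,  0.0005]), np.float64(-0.0038))
```

Call:
apply_moves([
  [0.02,0,0,-0.003,0],
  [0.02,0,0,-0.01,0],
  [0.02,0,0,-0.022,0],
  [0.02,0,0,-0.037,0],
  [0.02,0,0,-0.052,0],
  [0.02,0,0,-0.067,0],
  [0.02,0,0,-0.082,0],
  [0.02,0,0,-0.097,0],
  [0.02,0,0,-0.112,0],
  [0.02,0,0,-0.127,0],
  [0.02,0,0,-0.135,0],
  [0.02,0,0,-0.135,0],
], newtons=60)

```text
t: 5.1
tool_pos: [0.4823, 0.178, 0.3998]
tool_rot: [2.257, 2.182, 0.007]
contact_force: [-0.1, 0.3, -1.5]
opening: 0.0235
grip_force: 58.8
```

```bash
python3 - <<'E'
from h import *
print(shift((.511,-.176,.4),np.pi/2-.03))
p=eyes.get_image("side"); cv2.imwrite("pics/e.png",cv2.resize(p["img"][130:330,130:330],(600,600)))
E
```

```text
(array([-0.3528,  0.0406, -0.0004]), np.float64(-0.0039))
```

View pics/e.png

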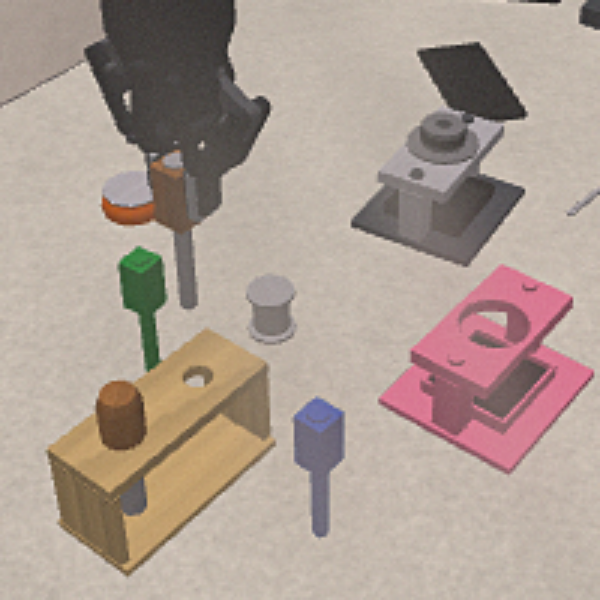

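Call:
apply_moves([
  [0.02,-0.02,0.001,0,0],
  [0.02,-0.055,0.004,0,0],
  [0.02,-0.095,0.009,0,0],
  [0.02,-0.135,0.014,0,0],
  [0.02,-0.175,0.019,0,0],
  [0.02,-0.215,0.024,0,0],
  [0.02,-0.255,0.029,0,0],
  [0.02,-0.295,0.034,0,0],
  [0.02,-0.325,0.038,0,0],
  [0.02,-0.348,0.04,0,0],
  [0.02,-0.358,0.0405,0,0],
  [0.02,-0.358,0.0405,0,0],
])

```text
t: 6.15
tool_pos: [0.5099, -0.1829, 0.3953]
tool_rot: [-2.261, -2.179, 0.001]
contact_force: [0.7, 0.7, -2.5]
opening: 0.0233
grip_force: 58.8
```

Call:
apply_moves([
  [0.02,0,0,0.01,0],
  [0.02,0,0,0.02,0],
  [0.02,0,0,0.03,0],
  [0.02,0,0,0.035,0],
  [0.02,0,0,0.035,0],
  [0.02,0,0,0.035,0],
])

```text
t: 6.65
tool_pos: [0.5102, -0.1806, 0.3608]
tool_rot: [-2.257, -2.184, 0.001]
contact_force: [0.3, -0.1, -0.9]
opening: 0.0235
grip_force: 58.8
```

```bash
python3 - <<'E'
from h import *
np.set_printoptions(precision=4,suppress=True)
o=telemetry.get_obs(); print(o["tool_pos"],o["tool_rot"],o["contact_force"])
p=eyes.get_image("side"); c=p["img"][120:210,235:325]; cv2.imwrite("pics/f.png",cv2.resize(c,(600,600),interpolation=cv2.INTER_CUBIC))
q=eyes.get_image("top"); cv2.imwrite("pics/f2.png",cv2.resize(q["img"][150:215,275:340],(600,600),interpolation=cv2.INTER_CUBIC))
w=cloud(p);z=w[...,2]
m=(np.hypot(w[...,0]-.511,w[...,1]+.179)<.035)&(z>.108)&(z<.175)
X=w[m];print(len(X)); 
for a in np.arange(.108,.175,.008):
  Y=X[(X[:,2]>=a)&(X[:,2]<a+.008)]
  if len(Y): print(round(a,3),len(Y),Y.mean(0))
for t in("rod_foot","nest"):
  for d in eyes.tip_of(t,p)[:2]: print(t,d,pt(p,*d["point"],z=.112 if t=="rod_foot" else .095))
E
```

```text
[ 0.5102 -0.1806  0.3608] [-2.2568 -2.1835  0.0006] [ 0.3146 -0.0918 -0.8691]
96
0.108 9 [ 0.5082 -0.1723  0.1131]
0.116 12 [ 0.5083 -0.1739  0.1198]
0.124 14 [ 0.5071 -0.1734  0.1284]
0.132 12 [ 0.5087 -0.1722  0.1365]
0.14 12 [ 0.5077 -0.1724  0.1439]
0.148 9 [ 0.5078 -0.1732  0.1515]
0.156 11 [ 0.5077 -0.1732  0.159 ]
0.164 12 [ 0.5084 -0.173   0.1679]
0.172 5 [ 0.5077 -0.1738  0.1731]
rod_foot {'point': [182.6, 255.4], 'confidence': 0.71} [0.4789 0.22   0.112 ]
rod_foot {'point': [280.2, 166.8], 'confidence': 0.66} [ 0.5028 -0.1777  0.112 ]
nest {'point': [295.2, 227.0], 'confidence': 0.86} [ 0.3519 -0.0072  0.095 ]
nest {'point': [384.0, 189.0], 'confidence': 0.75} [ 0.2457 -0.2721  0.095 ]
```

View pics/f.png

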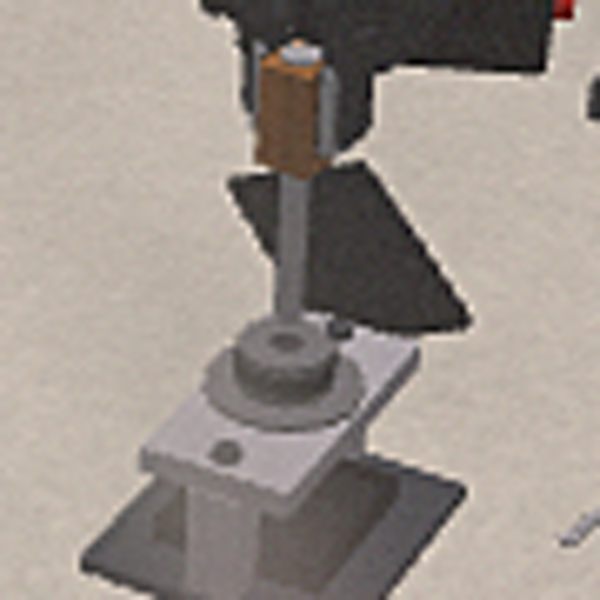

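The rod axis sits at about (0.510, -0.177) and the bore at about (0.511, -0.178), so it is nearly aligned. Lowering it gently.

Call:
apply_moves([
  [0.02,-0.001,0.0005,0.002,0],
  [0.02,-0.001,0.0005,0.004,0],
  [0.02,-0.001,0.0005,0.006,0],
  [0.02,-0.001,0.0005,0.007,0],
  [0.02,-0.001,0.0005,0.008,0],
  [0.02,-0.001,0.0005,0.009,0],
  [0.02,-0.001,0.0005,0.01,0],
  [0.02,-0.001,0.0005,0.011,0],
  [0.02,-0.001,0.0005,0.012,0],
  [0.02,-0.001,0.0005,0.013,0],
])

```text
t: 7.68
tool_pos: [0.5107, -0.1823, 0.3487]
tool_rot: [2.259, 2.183, -0.0]
contact_force: [-0.5, 0.1, -0.7]
opening: 0.0235
grip_force: 58.8
```

Call:
apply_moves([
  [0.02,0,0,0.0005,0],
  [0.02,0,0,0.001,0],
  [0.02,0,0,0.0015,0],
  [0.02,0,0,0.002,0],
  [0.02,0,0,0.002,0],
])

```text
t: 8.1
tool_pos: [0.5107, -0.1823, 0.3466]
tool_rot: [-2.259, -2.183, 0.0]
contact_force: [-0.5, -0.1, -0.6]
opening: 0.0233
grip_force: 58.8
```

Call:
apply_moves([
  [0.02,0,0,0.001,0],
  [0.02,0,0,0.002,0],
  [0.02,0,0,0.003,0],
  [0.02,0,0,0.003,0],
])

```text
t: 8.43
tool_pos: [0.5107, -0.1823, 0.3434]
tool_rot: [-2.259, -2.183, 0.0]
contact_force: [0.3, 0.2, -0.9]
opening: 0.0232
grip_force: 58.8
```

Call:
apply_moves([
  [0.02,0,0,0.001,0],
  [0.02,0,0,0.002,0],
  [0.02,0,0,0.003,0],
  [0.02,0,0,0.003,0],
])

```text
t: 8.77
tool_pos: [0.5107, -0.1823, 0.3404]
tool_rot: [-2.259, -2.183, 0.0]
contact_force: [1.0, -0.2, -0.8]
opening: 0.0232
grip_force: 58.8
```

Call:
apply_moves([
  [0.02,0,0,0.001,0],
  [0.02,0,0,0.002,0],
  [0.02,0,0,0.003,0],
  [0.02,0,0,0.004,0],
  [0.02,0,0,0.005,0],
  [0.02,0,0,0.006,0],
  [0.02,0,0,0.007,0],
  [0.02,0,0,0.008,0],
  [0.02,0,0,0.009,0],
  [0.02,0,0,0.01,0],
  [0.02,0,0,0.011,0],
  [0.02,0,0,0.012,0],
])

```text
t: 9.77
tool_pos: [0.5107, -0.1823, 0.3286]
tool_rot: [-2.259, -2.183, 0.0]
contact_force: [0.6, 0.6, -0.8]
opening: 0.0237
grip_force: 58.8
```

Call:
apply_moves([
  [0.02,0,0,0.001,0],
  [0.02,0,0,0.002,0],
  [0.02,0,0,0.003,0],
  [0.02,0,0,0.004,0],
  [0.02,0,0,0.005,0],
  [0.02,0,0,0.006,0],
])

```text
t: 10.27
tool_pos: [0.5107, -0.1823, 0.3226]
tool_rot: [-2.259, -2.183, 0.0]
contact_force: [-0.2, 0.2, -0.7]
opening: 0.0232
grip_force: 58.8
```

Call:
apply_moves([
  [0.02,0,0,0.0008,0],
  [0.02,0,0,0.0016,0],
  [0.02,0,0,0.0024,0],
  [0.02,0,0,0.0032,0],
  [0.02,0,0,0.004,0],
  [0.02,0,0,0.0048,0],
])

```text
t: 10.77
tool_pos: [0.5108, -0.1824, 0.3184]
tool_rot: [2.259, 2.183, -0.0]
contact_force: [-2.1, 0.8, 4.2]
opening: 0.0233
grip_force: 59.3
```

Call:
apply_moves([
  [0.02,0,0,0.0008,0],
  [0.02,0,0,0.0016,0],
  [0.02,0,0,0.0024,0],
  [0.02,0,0,0.0032,0],
])

```text
t: 11.1
tool_pos: [0.5112, -0.1826, 0.3181]
tool_rot: [2.258, 2.183, 0.0]
contact_force: [-5.4, 2.1, 15.3]
opening: 0.0233
grip_force: 60.6
```

Call:
apply_moves([
  [0.02,0,-0.0005,0.0004,0],
  [0.02,0,-0.0005,0.0008,0],
  [0.02,0,-0.0005,0.0008,0],
])

```text
t: 11.35
tool_pos: [0.5109, -0.1826, 0.3181]
tool_rot: [2.257, 2.182, 0.001]
contact_force: [-5.9, 2.5, 14.9]
opening: 0.0232
grip_force: 60.8
```

Call:
apply_moves([
  [0.02,0,0,0.0004,0],
  [0.02,0,0,0.0008,0],
  [0.02,0,0,0.0008,0],
])

```text
t: 11.6
tool_pos: [0.511, -0.1826, 0.3176]
tool_rot: [2.257, 2.182, 0.001]
contact_force: [-5.0, 2.8, 17.3]
opening: 0.0235
grip_force: 60.8
```

Call:
apply_moves([
  [0.02,0,0,0.0005,0],
  [0.02,0,0,0.001,0],
  [0.02,0,0,0.0015,0],
  [0.02,0,0,0.0015,0],
])

```text
t: 11.93
tool_pos: [0.5112, -0.1827, 0.3164]
tool_rot: [2.256, 2.181, 0.002]
contact_force: [-5.0, 3.3, 17.6]
opening: 0.0232
grip_force: 61.0
```

```bash
python3 - <<'E'
from h import *
o=telemetry.get_obs(); print(o)
p=eyes.get_image("side"); cv2.imwrite("pics/g.png",cv2.resize(p["img"][120:210,235:325],(600,600),interpolation=cv2.INTER_CUBIC))
E
```

```text
{'t': 11.9333, 'q': array([-4.80362200e-01, -7.29376121e-02,  1.88869606e+00,  7.43982053e-05,
        1.32239110e+00, -4.46564916e-01]), 'dq': array([ 0.00039713,  0.00076649,  0.00042703, -0.00010011, -0.00016953,
        0.00058761]), 'effort': array([-3.64977596e-01, -2.39542007e+01, -2.90658724e+01, -1.00209721e-02,
       -2.09030271e+00,  2.38839781e-02]), 'tool_pos': array([ 0.51120556, -0.1826969 ,  0.31641122]), 'tool_rot': array([2.25634944e+00, 2.18131154e+00, 1.81686282e-03]), 'contact_force': array([-5.03697353,  3.34903664, 17.55710259]), 'wrist_torque': array([6.96061999e-01, 1.33842063e+00, 2.75436497e-04]), 'grip_force': 61.04097783565521, 'opening': 0.023181619041656634}
```

View pics/g.png

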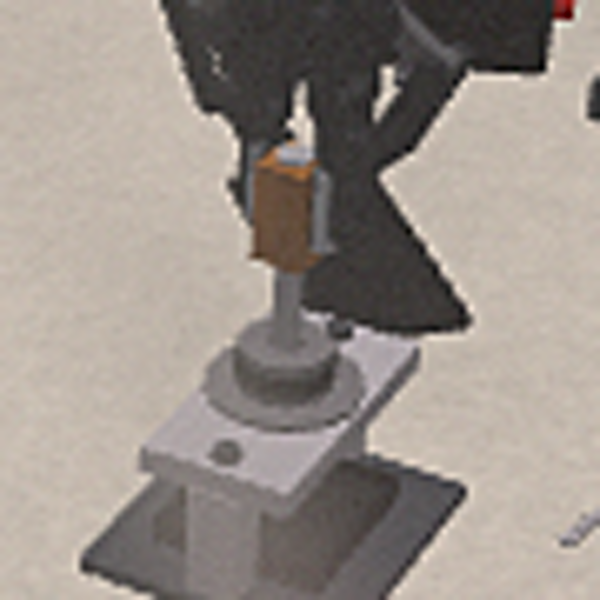

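Call:
apply_moves([
  [0.02,0.0003,-0.0005,0.0008,0],
  [0.02,0.0005,-0.0008,0.0016,0],
  [0.02,0.0005,-0.0008,0.0024,0],
  [0.02,0.0005,-0.0008,0.0032,0],
  [0.02,0.0005,-0.0008,0.004,0],
])

```text
t: 12.4
tool_pos: [0.5107, -0.1824, 0.313]
tool_rot: [2.255, 2.18, 0.002]
contact_force: [-4.7, 2.4, 19.3]
opening: 0.0232
grip_force: 61.2
```

Call:
apply_moves([
  [0.02,0,0,0.0008,0],
  [0.02,0,0,0.0016,0],
  [0.02,0,0,0.0024,0],
  [0.02,0,0,0.0032,0],
  [0.02,0,0,0.004,0],
])

```text
t: 12.82
tool_pos: [0.5107, -0.1824, 0.3088]
tool_rot: [2.255, 2.18, 0.002]
contact_force: [-5.2, 2.5, 18.2]
opening: 0.0234
grip_force: 61.2
```

Steady at about 18–19 N, so I'll keep going.

Call:
apply_moves([
  [0.02,0,0,0.0008,0],
  [0.02,0,0,0.0016,0],
  [0.02,0,0,0.0024,0],
  [0.02,0,0,0.0032,0],
  [0.02,0,0,0.004,0],
  [0.02,0,0,0.0048,0],
])

```text
t: 13.32
tool_pos: [0.5099, -0.182, 0.2994]
tool_rot: [2.257, 2.181, 0.002]
contact_force: [2.0, -1.6, 0.5]
opening: 0.0234
grip_force: 59.0
```

Call:
apply_moves([
  [0.02,0,0,0.0008,0],
  [0.02,0,0,0.0016,0],
  [0.02,0,0,0.0024,0],
  [0.02,0,0,0.0032,0],
  [0.02,0,0,0.004,0],
])

```text
t: 13.73
tool_pos: [0.5099, -0.182, 0.2954]
tool_rot: [2.257, 2.182, 0.001]
contact_force: [4.0, -1.2, 2.3]
opening: 0.0233
grip_force: 59.2
```

```bash
python3 - <<'E'
from h import *
print(telemetry.get_obs()["contact_force"])
p=eyes.get_image("side")
for t in("cell_mark","tray"):
  for d in eyes.tip_of(t,p)[:2]: print(t,d,pt(p,*d["point"]),pt(p,*d["point"],z=.021))
cv2.imwrite("pics/h.png",cv2.resize(p["img"][150:220,240:320],(800,600) if 0 else (680,595),interpolation=cv2.INTER_CUBIC))
E
```

```text
[ 3.97240275 -1.24114077  2.32829987]
tray {'point': [277.7, 195.0], 'confidence': 0.98} [ 0.46993966 -0.11873773  0.06753457] [ 0.50304306 -0.17370258  0.021     ]
tray {'point': [292.0, 257.1], 'confidence': 0.95} [0.3191896  0.05713776 0.07118245] [0.34307376 0.01154532 0.021     ]
```

View pics/h.png

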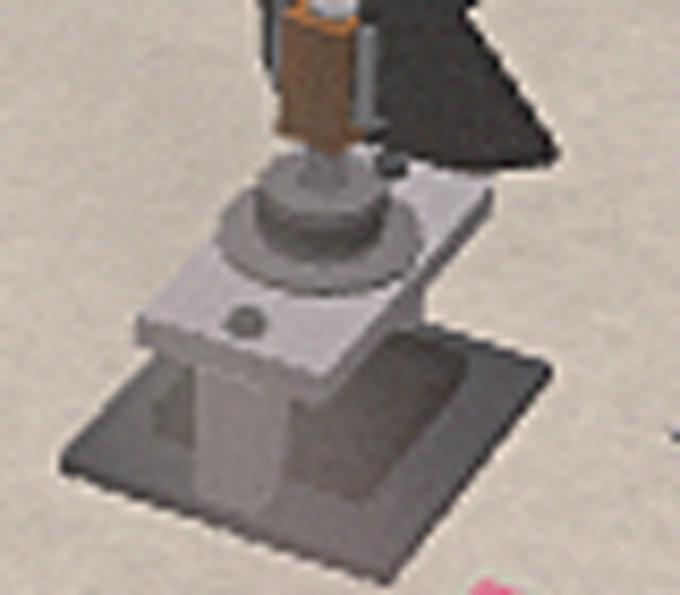

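Call:
apply_moves([
  [0.02,-0.0003,0.0008,0,0],
  [0.02,-0.0003,0.0008,0.001,0],
  [0.02,-0.0003,0.0008,0.002,0],
  [0.02,-0.0003,0.0008,0.003,0],
  [0.02,-0.0003,0.0008,0.003,0],
])

```text
t: 14.3
tool_pos: [0.5103, -0.1822, 0.2917]
tool_rot: [2.259, 2.183, 0.0]
contact_force: [4.3, -2.5, 0.3]
opening: 0.0231
grip_force: 59.1
```

The cell is clear of the rod: there is no axial force with the foot at 38 mm. Withdrawing the rod.

Call:
apply_moves([
  [0.02,-0.0003,0.0006,-0.002,0],
  [0.02,-0.0003,0.0006,-0.004,0],
  [0.02,-0.0003,0.0006,-0.007,0],
  [0.02,-0.0003,0.0006,-0.01,0],
  [0.02,-0.0003,0.0006,-0.013,0],
  [0.02,-0.0003,0.0006,-0.016,0],
  [0.02,-0.0003,0.0006,-0.019,0],
  [0.02,-0.0003,0.0006,-0.022,0],
  [0.02,-0.0003,0.0006,-0.025,0],
  [0.02,-0.0003,0.0006,-0.028,0],
  [0.02,-0.0003,0.0006,-0.031,0],
  [0.02,-0.0003,0.0006,-0.034,0],
])

```text
t: 15.3
tool_pos: [0.5105, -0.1822, 0.3238]
tool_rot: [-2.258, -2.182, 0.001]
contact_force: [5.9, -3.9, -5.7]
opening: 0.0236
grip_force: 59.2
```

Call:
apply_moves([
  [0.02,0,0,-0.003,0],
  [0.02,0,0,-0.007,0],
  [0.02,0,0,-0.011,0],
  [0.02,0,0,-0.015,0],
  [0.02,0,0,-0.019,0],
  [0.02,0,0,-0.023,0],
  [0.02,0,0,-0.027,0],
  [0.02,0,0,-0.032,0],
  [0.02,0,0,-0.044,0],
  [0.02,0,0,-0.059,0],
  [0.02,0,0,-0.074,0],
  [0.02,0,0,-0.08,0],
])

```text
t: 16.3
tool_pos: [0.511, -0.1824, 0.4089]
tool_rot: [2.257, 2.182, 0.001]
contact_force: [0.2, 0.0, -0.4]
opening: 0.0233
grip_force: 60.0
```

```bash
python3 - <<'E'
from h import *
np.set_printoptions(precision=4,suppress=True)
o=telemetry.get_obs(); print(o["tool_pos"],o["tool_rot"],o["contact_force"])
p=eyes.get_image("side")
for d in eyes.tip_of("cell_mark",p)[:2]: print(d,pt(p,*d["point"]))
w=cloud(p);z=w[...,2]; f=o["tool_pos"][2]-.2537
m=(np.hypot(w[...,0]-.511,w[...,1]+.179)<.035)&(z>f)&(z<f+.065)
X=w[m]; 
for a in np.arange(f,f+.065,.016):
  Y=X[(X[:,2]>=a)&(X[:,2]<a+.016)]
  if len(Y): print(round(a,3),len(Y),Y.mean(0))
print(Y is not None, "to rack", shift((.4823,.178,.4),np.pi/2-.026))
# rack hole in side image, plane z=.082
q=[rectify(P,.4815,.182,.082,.03,300) for P in (p,eyes.get_image("top"))]
for k in q: k[150]=k[150]//2; k[:,150]=k[:,150]//2
cv2.imwrite("pics/i.png",np.hstack(q))
E
```

```text
[ 0.511  -0.1824  0.4089] [2.257  2.1818 0.0015] [ 0.2485  0.0319 -0.4061]
0.155 20 [ 0.5091 -0.1746  0.1642]
0.171 27 [ 0.5091 -0.1751  0.1796]
0.187 26 [ 0.51   -0.1749  0.1952]
0.203 24 [ 0.509  -0.1748  0.2114]
True to rack (array([ 0.3593, -0.0409,  0.0074]), np.float64(-0.0079))
```

View pics/i.png

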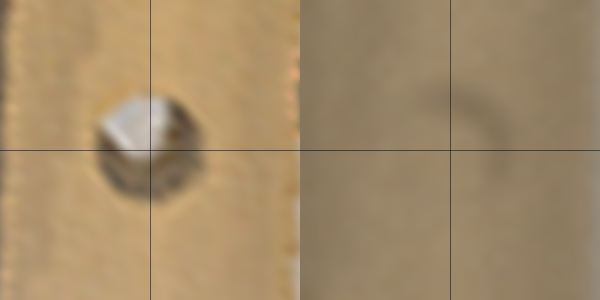

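Call:
apply_moves([
  [0.02,0.02,-0.001,0,0],
  [0.02,0.055,-0.004,0,0],
  [0.02,0.095,-0.009,0,0],
  [0.02,0.135,-0.014,0,0],
  [0.02,0.175,-0.019,0,0],
  [0.02,0.215,-0.024,0,0],
  [0.02,0.255,-0.029,0,0],
  [0.02,0.295,-0.034,0,0],
  [0.02,0.325,-0.038,0,0],
  [0.02,0.35,-0.041,0,0],
  [0.02,0.3597,-0.0414,0,0],
  [0.02,0.3597,-0.0414,0,0],
])

```text
t: 17.45
tool_pos: [0.4811, 0.1801, 0.4045]
tool_rot: [-2.254, -2.186, 0.003]
contact_force: [0.4, -0.4, -1.0]
opening: 0.0235
grip_force: 60.0
```

Call:
apply_moves([
  [0.02,0,0,0.02,-0.008],
  [0.02,0,0,0.04,-0.008],
  [0.02,0,0,0.05,-0.008],
  [0.02,0,0,0.05,-0.008],
  [0.02,0,0,0.05,-0.008],
])

```text
t: 17.87
tool_pos: [0.4817, 0.1776, 0.3551]
tool_rot: [-2.251, -2.19, 0.003]
contact_force: [0.4, -0.5, -1.1]
opening: 0.0236
grip_force: 60.0
```

```bash
python3 - <<'E'
from h import *
np.set_printoptions(precision=4,suppress=True)
print(telemetry.get_obs()["tool_pos"],shift((.4818,.1783,.266),np.pi/2-.026))
p=eyes.get_image("side");w=cloud(p);z=w[...,2]
m=(np.hypot(w[...,0]-.4815,w[...,1]-.182)<.012)&(z>.113)&(z<.17); print(m.sum(),w[m].mean(0), w[m].min(0))
E
```

```text
[0.4817 0.1776 0.3551] (array([0.0008, 0.0002, 0.0891]), np.float64(-0.0014))
120 [0.4781 0.1843 0.1403] [0.4741 0.176  0.1135]
```

Call:
apply_moves([
  [0.02,0.001,0,0.005,0],
  [0.02,0.001,0,0.01,0],
  [0.02,0.001,0,0.014,0],
  [0.02,0.001,0,0.016,0],
  [0.02,0.001,0,0.018,0],
  [0.02,0.001,0,0.02,0],
  [0.02,0.001,0,0.022,0],
  [0.02,0.001,0,0.024,0],
  [0.02,0.001,0,0.026,0],
])

```text
t: 18.67
tool_pos: [0.4817, 0.1795, 0.3297]
tool_rot: [2.25, 2.192, 0.0]
contact_force: [-0.4, 0.4, -1.1]
opening: 0.0233
grip_force: 60.0
```

Call:
apply_moves([
  [0.02,0,0,0.004,0],
  [0.02,0,0,0.009,0],
  [0.02,0,0,0.014,0],
  [0.02,0,0,0.019,0],
  [0.02,0,0,0.024,0],
  [0.02,0,0,0.029,0],
  [0.02,0,0,0.034,0],
  [0.02,0,0,0.039,0],
  [0.02,0,0,0.044,0],
  [0.02,0,0,0.049,0],
  [0.02,0,0,0.053,0],
  [0.02,0,0,0.055,0],
])

```text
t: 19.67
tool_pos: [0.4815, 0.1794, 0.274]
tool_rot: [-2.25, -2.192, 0.001]
contact_force: [0.3, -0.0, -1.5]
opening: 0.0232
grip_force: 60.0
```

Ten millimetres to the seat, 1 mm per row.

Call:
apply_moves([
  [0.02,0,0,0.001,0],
  [0.02,0,0,0.002,0],
  [0.02,0,0,0.003,0],
  [0.02,0,0,0.004,0],
  [0.02,0,0,0.005,0],
  [0.02,0,0,0.006,0],
  [0.02,0,0,0.007,0],
  [0.02,0,0,0.008,0],
  [0.02,0,0,0.008,0],
])

```text
t: 20.42
tool_pos: [0.4816, 0.1795, 0.2666]
tool_rot: [-2.25, -2.192, 0.0]
contact_force: [0.0, -0.7, -1.9]
opening: 0.0234
grip_force: 60.0
```

Call:
apply_moves([
  [0.02,0,0,0.0007,0],
  [0.02,0,0,0.0014,0],
  [0.02,0,0,0.002,0],
  [0.02,0,0,0.002,0],
])

```text
t: 20.75
tool_pos: [0.4817, 0.1795, 0.2646]
tool_rot: [-2.25, -2.192, 0.0]
contact_force: [0.1, -0.5, -0.9]
opening: 0.0233
grip_force: 60.0
```

Call:
apply_moves([
  [0.02,0,0,0.0007,0],
  [0.02,0,0,0.0014,0],
  [0.02,0,0,0.002,0],
  [0.02,0,0,0.002,0],
])

```text
t: 21.08
tool_pos: [0.4819, 0.1795, 0.2637]
tool_rot: [-2.25, -2.192, 0.001]
contact_force: [-3.4, -0.7, 4.9]
opening: 0.0235
grip_force: 60.8
```

The handle is seated at the same height it was gripped at. Releasing and backing away upward.

Call:
apply_moves([
  [0.028,0,0,-0.001,0],
  [0.035,0,0,-0.001,0],
  [0.045,0,0,-0.001,0],
  [0.05,0,0,-0.001,0],
  [0.05,0,0,-0.001,0],
  [0.05,0,0,-0.01,0],
  [0.05,0,0,-0.025,0],
  [0.05,0,0,-0.045,0],
  [0.05,0,0,-0.07,0],
  [0.05,0,0,-0.1,0],
  [0.05,0,0,-0.13,0],
  [0.05,0,0,-0.15,0],
])

```text
t: 22.08
tool_pos: [0.4819, 0.1795, 0.417]
tool_rot: [2.248, 2.191, 0.006]
contact_force: [1.4, -0.2, 1.2]
opening: 0.0499
grip_force: 0.0
```

Call:
apply_moves([
  [0.05,-0.03,0,0,0],
  [0.05,-0.07,0,0,0],
  [0.05,-0.11,0,0,0],
  [0.05,-0.14,0,0,0],
  [0.05,-0.15,0,0,0],
  [0.05,-0.15,0,0,0],
  [0.05,-0.15,0,0,0],
])

```text
t: 22.67
tool_pos: [0.4778, 0.0296, 0.4132]
tool_rot: [-2.251, -2.191, -0.002]
contact_force: [-0.2, 1.1, 0.1]
opening: 0.0503
grip_force: 0.0
```

```bash
python3 - <<'E'
from h import *
np.set_printoptions(precision=4,suppress=True)
for n in("top","side"):
  p=eyes.get_image(n); w=cloud(p); z=w[...,2]
  m=(np.hypot(w[...,0]-.48,w[...,1]-.18)<.022)&(z>.117)&(z<.14); print(n,m.sum(),w[m].mean(0))
  for d in eyes.tip_of("cell_mark",p)[:2]: print(d,pt(p,*d["point"]))
  if n=="side": a=cv2.resize(p["img"][150:320,140:320],(635,600),interpolation=cv2.INTER_CUBIC); cv2.imwrite("pics/j.png",a)
E
```

```text
top 22 [0.4817 0.1937 0.1271]
side 148 [0.4788 0.1869 0.1256]
```

View pics/j.png

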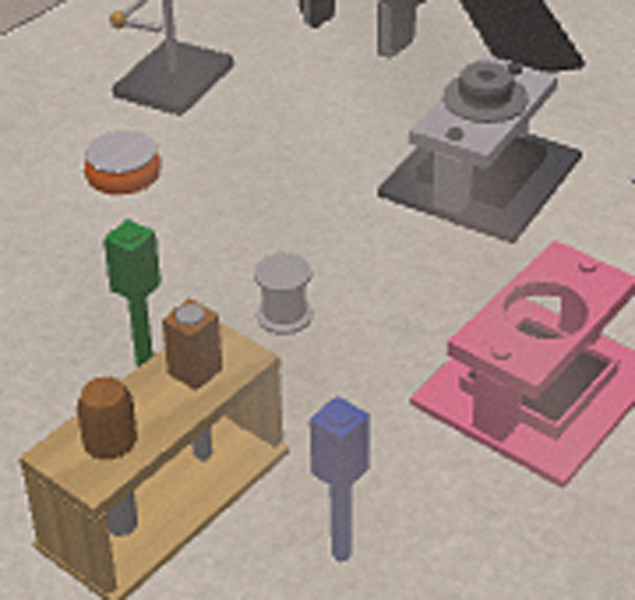

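The rod hangs upright in its hole. The cell is hidden from this view, so I'll check the bore depth from above before handing in.

```bash
python3 - <<'E'
from h import *
p=eyes.get_image("top"); w=cloud(p); print((w[178:190,304:320,2]*1000).round())
E
```

```text
[[ 79.  75.  91.  95.  94.  97.  95.  95.  97. 100.  98.  99.  94.  95.
   86.  nan]
 [ 74.  96.  94.  96.  95.  97.  92.  96.  91.  96.  93.  96.  89.  94.
   96.  77.]
 [ 87.  98.  97.  96.  93.  97.  92.  95.  95.  94.  90.  96.  99.  92.
   94.  93.]
 [ 91.  97.  93.  96.  95.  92.  85.  83.  80.  93.  94.  95.  93.  98.
   97.  95.]
 [ 95.  94.  96.  98.  92.  94.  31.  21.  21.  77.  84.  91.  95.  96.
   96.  98.]
 [ 95.  94.  93.  97.  95.  95.  29.  29.  27.  50.  79.  93.  95.  93.
   95.  95.]
 [ 87.  96.  91.  96.  97.  96.  26.  30.  25.  19.  80.  95. 100.  97.
   93.  94.]
 [ 87.  94.  96.  95.  89.  93.  97.  25.  27.  25.  97.  95.  98.  94.
   98.  97.]
 [ 89.  96.  92.  94.  95.  94.  99.  94.  95.  95.  99.  91.  94.  98.
   96.  89.]
 [ 77.  92.  93.  94.  96.  94.  95.  96.  99.  93.  95.  93.  99.  94.
   98.  78.]
 [ 72.  84.  93.  95.  97.  95.  95.  94.  95.  95.  97.  98.  97.  94.
   91.  76.]
 [ 77.  76.  89.  92.  93.  95.  93.  97.  94.  93.  96.  93.  90.  89.
   78.  76.]]
```

The bore now reads about 28 mm, down from 63 mm, which is the cell's top when it lies flat in the tray.

```bash
python3 -c "
from station import ctrl
print(ctrl.finish_job())"
```

```text
the job is handed in; nothing more can be done
None
```

The lens cell was pushed out and lies in the tray (seen through the bore at about 28 mm), the ejector rod hangs upright in its rack hole again, and the job is handed in; no verdict was returned.

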